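# Hang the screw caddy on its latched hook

## Robot

A 7-joint arm with a two-finger parallel gripper is mounted at the origin on the work surface. World frame = base frame: x ahead of the robot, y to its left, z up, the work surface at z = 0. Lengths are in m, angles in rad, forces in N, time in s.
With the tool pointing down it reaches from about 0.425 to 0.875 m from the base axis. Payload 9.9 kg.
Tool frame: the origin (TCP) lies at the very end of the fingers, on their centre line; the grasp point (between the pads) lies 19 mm behind it; z points along the fingers, y is the line along which they close (so a half turn about z gives the same grasp; the last joint's range is limited). The gripper opens to 85 mm and grips with 20 to 120 N. Pads are 22 mm wide; open, the fingers measure 114 mm over their backs; the gripper's body (76 mm by 85 mm) begins 54 mm behind the grasp point. The pads swing forward as they close: fully open they stand 13 mm farther back than shut.
Start: joints at [-1.282, 0.576, 0.025, 1.437, -0.015, 1.129, -0.057], TCP at [0.246, 0.629, 0.231] pointing down, gripper open.
Joint ranges: [-2.76, 2.76], [-0.34, 2.15], [-1.52, 1.57], [0.19, 2.46], [-1.09, 4.23], [0.17, 1.99], [-2.82, 2.82]. Speed limits (rad/s): [2.22, 2.22, 3.01, 3.01, 3.14, 3.14, 3.14].

## Interface

Orientations are given as a unit quaternion [x, y, z, w].
In Python, from station import env, imaging, workorder gives the robot as it stands.
- The arm moves only by the tool send_rows, never from a script. Its argument "steps" is a list of rows, each a list of 4 numbers: the shift along the tool's x, y, z in mm, then the turn about the tool's z in rad. A call has exactly 5 rows; each row is the pose to reach, as a shift and turn from the pose commanded when the call began, along the tool's axes at that moment; what a row does not reach only later rows make up. A row lasts 1/8 s, in which the tool goes at most 62.5 mm and 10.7 degrees, less where a joint would pass 70% of its speed; a pose out of reach is approached as far as the arm can. A call with a gripper value outside its range is refused whole. "grip" is the closure, from -1 (fully open) to 1 (shut), set as the call begins (left out, the last holds). The fingers move at their own pace and stop on an object; "squeeze" is the grip in N (left out, the last holds). Time passes only in rows, so rows that repeat a pose let the fingers close, or fill a call up. It gives the time, the measured TCP pose, the force, the opening and the grip force at its end, in the units of the state.
- env.get_state(): the state, without advancing time (a new reading comes with each control period).
- imaging.grab_frame(name): name is "side" or "top" or "wrist"; returns a dict with "color" (400x640x3 uint8, blue, green, red), "z_map" (400x640 float32, m along the optical axis (not along the pixel's ray), 0 where there is no reading), "K" (3x3 intrinsics, pixels), "T" (4x4, takes a point from camera to world coordinates). Camera axes: x right, y up, looking along -z (the intrinsics and any distortion apply to the point x, -y, -z); pixel columns grow to the right and rows downward; lengths in m; the calibration is good to about 2 mm. The wrist camera is an equidistant fisheye: a pixel r from the principal point sees the ray r / f radians off the axis. A picture is of the moment at which its call begins.
- workorder.sign_off(): hands the job in; it is judged then, once.
The state is a dict: "clock": time; "joint_positions": joint angles; "qd": joint speeds; "joint_efforts": joint torques, N m; "ee_pos": TCP position; "tcp_rot": TCP orientation; "force": force on the tool from outside, world axes, zero at the start; "wrist_torque": the same for the moment, N m; "width": opening from 0.0 (shut) to 1.0 (fully open); "grasp_force": force on a finger pad.
Only numpy, scipy, OpenCV 4.12 (cv2) and the standard library are available. Lean on these libraries where they do the work, as an engineer would, in place of code of your own. Each camera call takes 0.05 s, during which the arm holds its last target. There are 200 camera calls.

## Task

Lock the hanger stand on this repair bench by pushing its cam-lock handle through its quarter turn, fully to the end stop. Then pick up the screw caddy by the block on top of its hook and push the hook down over the stand's pin until the sprung latch snaps shut beneath the pin, and leave it hanging there. Keep the caddy upright so that no screws spill, and do not shift the multimeter, the bottle or the mouse.

Things in the scene. Friction and masses are not known exactly. Their poses are not given: they have to be found in the camera images.
- caddy_grip (a point): Centre of the dark rubber grip block (20 x 20 mm, 40 mm tall) on top of the loose screw caddy's hook; axes are the caddy's own, z up. Grip it along x or y. Caddy about 0.36 kg, standing with this point 177 mm above its underside. Below: a black open tray 80 x 80 x 32 mm, and a flat steel shank (x -26 to -14 mm, 16 mm wide in y) rising from it and arching over to +x as a hook.
- hook_seat (a point): Seat of the hook, 52 mm straight below the grip centre, caddy axes: when fully home the pin's axis passes here along y. The mouth opens downward: the throat runs from the shank (x = -14 mm) to the hook's tip piece (x = 14 to 26 mm). The hook's arch tops out 24 mm above this point.
- hook_tip (a point): Lower end of the hook's tip, on the caddy's +x side, flared outward (caddy x 14 to 31 mm), 97 mm below the grip centre. From here down to the tray's rim there are 48 mm of free height, open towards +x: the pin comes in there, then the hook is lowered over it.
- latch (a joint): Sprung latch, rad: a brass bar 26 x 12 x 4 mm across the throat, hinged on the shank (caddy x -14 mm, 33 mm below the seat). 0 shut (level, pointing to +x), 1.4 folded up into the hook. It opens only upward, pushed by the pin; that takes a downward push of a few newtons (up to about 10 N). It snaps shut when the pin is within about 3 mm of fully home.
- pin (a point): Middle of the hanger stand's horizontal steel pin: 12 mm diameter, along this frame's y, 185 mm above the bench, between two flat cheeks with inner faces 46 mm apart. The caddy comes in from the stand's front (-x of this frame) with its own +x along the stand's +x (within about 10 degrees), and hangs with its tray 60 mm above the bench.
- stand: The fixed hanger stand; origin on the bench under the pin, same axes as the pin. Cheeks: 6 mm thick, 22 mm tall round the pin's height (top 196 mm), from x = -12 mm to the mast, 58 mm over their outer faces. Mast: x 92 to 116 mm, 64 mm wide, 192 mm tall. Foot plate: x 30 to 130 mm, 80 mm wide.
- cam_handle (a joint): Cam-lock handle at the stand's foot, rad: 0 open (points along the stand's -x at 66 to 78 mm height, in the hanging caddy's way); 1.571 locked at the end stop (points along the stand's -y). Turns anticlockwise seen from above about the vertical axis x = 62 mm, y = 0 of the stand. Stays where left; takes 1 to 2 N at the knob.
- cam_knob (a point): Upright round black grip (knob) on the handle's end: 20 mm diameter, 140 mm from the turning axis, standing from the handle bar (top at 78 mm) up to 150 mm above the bench; this point is 114 mm up. Its axes turn with the handle: +x points from the knob to the turning axis.
- multimeter: Bystander: multimeter leaning back on its stand, 92 mm wide (y), about 120 mm deep (x), 147 mm tall; origin on the bench below its middle.
- bottle: Bystander: white squeeze bottle, 52 mm diameter, 135 mm tall; origin at its underside's centre.
- mouse: Bystander: black computer mouse, 100 x 58 x 34 mm; origin at its underside's centre.

How it is judged:
By the outcome, as a careful person would: the job done as asked, in the order asked, and still so for the second after the job is handed in, with the robot touching nothing.
It also fails if it takes over 64 s, if anything falls off the work surface, if the arm or the gripper's body presses on something with over 40 N, if the wrist force passes 120 N, or if a joint passes its speed limit or range.

## Working session

There is one attempt and no reset: what is moved stays moved. The work goes in short steps, Python scripts to look and compute and a tool call to move; the robot and the scene stay as the last step left them, time stands still between calls to the robot, and variables do not carry over. Pictures are saved under pics/ and viewed, at most 10 in all, crops included, and the job is handed in when it is done.

Besides the shell and the picture viewer there is one more tool, called after "Request:" as a command line: name --pt "numbers of a row" for each row, then --argument value for the rest. send_rows: Moves the arm, as the interface text tells. Its arguments: {"type":"object","properties":{"steps":{"type":"array","items":{"type":"array","items":{"type":"number"}}},"grip":{"type":"number"},"squeeze":{"type":"number"}},"required":["steps"]}

```bash
mkdir -p pics; ls
cat > h.py <<'E'
import numpy as np, cv2
from station import env, imaging, workorder
def grab(n):
    f=imaging.grab_frame(n); return f
def pts(f):
    K,T,z=f["K"],np.array(f["T"]),f["z_map"]
    v,u=np.mgrid[0:z.shape[0],0:z.shape[1]]
    X=(u-K[0,2])/K[0,0]*z; Y=(v-K[1,2])/K[1,1]*z
    P=np.stack([X,-Y,-z],-1)
    return P@T[:3,:3].T+T[:3,3]
E
python3 - <<'E'
from h import *
s=env.get_state();print(s)
for n in("top","side"):
    f=grab(n);cv2.imwrite(f"pics/{n}0.png",f["color"]);np.savez(f"{n}0.npz",**{k:f[k] for k in("color","z_map","K","T")})
    print(n,np.array(f["K"]).round(1).tolist(),np.array(f["T"]).round(3).tolist(),[k for k in f])
E
```

```text
pics
{'clock': 0.0, 'joint_positions': array([-1.2818094 ,  0.57653598,  0.02484137,  1.43786766, -0.01498709,
        1.12899272, -0.05653066]), 'qd': array([ 0.00085975,  0.00048087,  0.00052017,  0.00208675, -0.00099343,
        0.00114781,  0.00042642]), 'joint_efforts': array([ 4.90468428e-04, -7.65769315e+01,  2.25067310e+00, -2.85972869e+01,
        1.52431632e-02,  1.25273218e-02,  4.91974845e-05]), 'ee_pos': array([0.24568247, 0.62823975, 0.23045423]), 'tcp_rot': array([ 1.85310183e-01,  9.82679745e-01, -8.02956041e-04, -1.03320977e-04]), 'force': array([ 0.03938824,  0.27792333, -0.65126523]), 'wrist_torque': array([-0.01588644,  0.0011667 , -0.02091633]), 'grasp_force': 0.0, 'width': 1.0031177658133268}
top [[465.8, 0.0, 324.4], [0.0, 465.8, 196.1], [0.0, 0.0, 1.0]] [[0.006, 0.992, -0.13, 0.336], [-1.0, 0.006, -0.001, 0.011], [-0.0, 0.13, 0.992, 1.509], [0.0, 0.0, 0.0, 1.0]] ['color', 'z_map', 'K', 'T']
side [[413.3, 0.0, 317.0], [0.0, 413.3, 201.0], [0.0, 0.0, 1.0]] [[0.866, 0.352, -0.355, 0.164], [-0.5, 0.596, -0.628, -0.607], [-0.009, 0.721, 0.693, 0.809], [0.0, 0.0, 0.0, 1.0]] ['color', 'z_map', 'K', 'T']
```

View pics/top0.png

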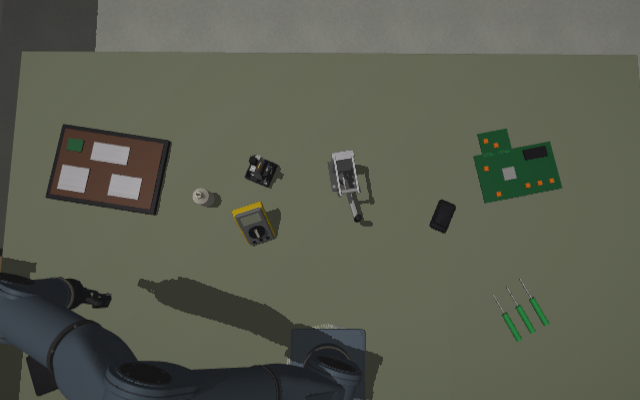

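View pics/side0.png

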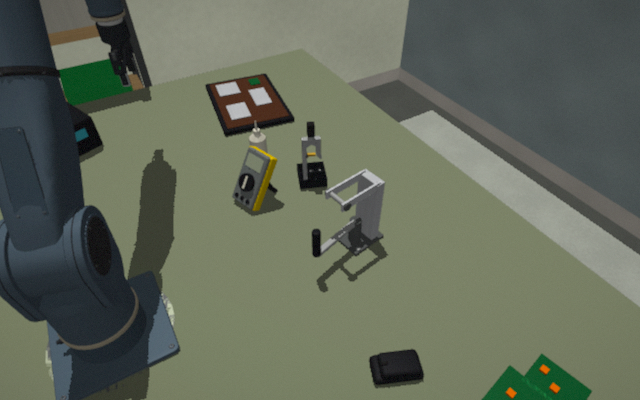

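The top view shows the caddy at about (262,170), the stand's mast at (344,155) and its knob at (357,217). The multimeter is at (255,223), the bottle at (202,197) and the mouse at (443,216). In the side view the grip block is at (311,130), the knob at (316,242) and the cheeks at (330–380,175–200).

Run:
```python
from h import *
for n,rois in (("top",dict(caddy=(240,148,285,192),stand=(322,140,375,228),meter=(230,198,280,250),bottle=(188,184,218,210),mouse=(425,195,460,236))),
             ("side",dict(caddy=(290,115,335,192),stand=(305,165,390,262),meter=(230,140,280,215)))):
    f=np.load(n+"0.npz");P=pts(f);hsv=cv2.cvtColor(f["color"],cv2.COLOR_BGR2HSV)
    for k,(a,b,c,d) in rois.items():
        Q=P[b:d,a:c].reshape(-1,3);V=hsv[b:d,a:c].reshape(-1,3)
        print(n,k)
        for lo,hi in ((.008,.05),(.05,.09),(.09,.13),(.13,.155),(.155,.183),(.183,.205)):
            m=(Q[:,2]>lo)&(Q[:,2]<hi)
            if m.sum()>3:
                q=Q[m];r=cv2.minAreaRect((q[:,:2]*1000).astype(np.float32))
                print("  z",lo,hi,m.sum(),"mean",q.mean(0).round(4),"zmax",q[:,2].max().round(3),"rect",[np.round(t,1) for t in r],"V",np.median(V[m],0))
```

```text
top caddy
  z 0.008 0.05 263 mean [0.6051 0.2161 0.0218] zmax 0.049 rect [array([617.9, 209.4]), array([128.2, 123.7]), np.float64(85.6)] V [90. 12. 34.]
  z 0.05 0.09 20 mean [0.5982 0.2209 0.0752] zmax 0.09 rect [array([610.8, 214.3]), array([11.8, 56.4]), np.float64(58.2)] V [20.   5.  54.5]
  z 0.09 0.13 44 mean [0.6058 0.217  0.1056] zmax 0.13 rect [array([609. , 214.9]), array([13.9, 53.5]), np.float64(55.5)] V [20.   5.5 55. ]
  z 0.13 0.155 79 mean [0.609  0.2192 0.1454] zmax 0.155 rect [array([611.8, 220.5]), array([17.4, 51.9]), np.float64(68.0)] V [ 15.   5. 118.]
  z 0.155 0.183 18 mean [0.6071 0.2143 0.1731] zmax 0.183 rect [array([607.3, 215.3]), array([10.2, 22.6]), np.float64(37.2)] V [22.5 10.  28.5]
  z 0.183 0.205 53 mean [0.6116 0.2199 0.1955] zmax 0.201 rect [array([612.2, 220.7]), array([20.4, 20.5]), np.float64(67.9)] V [10. 16. 32.]
top stand
  z 0.008 0.05 198 mean [ 0.5863 -0.0455  0.0155] zmax 0.05 rect [array([541.4, -69.9]), array([217.2, 154.6]), np.float64(0.8)] V [30.   4.  65.5]
  z 0.05 0.09 301 mean [ 0.5484 -0.0574  0.0756] zmax 0.09 rect [array([5
[... 3490 characters left out ...]
052  0.19 ] zmax 0.198 rect [array([578.7, -50.7]), array([130.6,  67.8]), np.float64(8.6)] V [102.    5.  130.5]
side meter
  z 0.008 0.05 467 mean [0.4178 0.2116 0.0332] zmax 0.05 rect [array([473.9, 282.8]), array([264.5, 106.2]), np.float64(52.2)] V [60. 20. 75.]
  z 0.05 0.09 624 mean [0.4435 0.2389 0.0709] zmax 0.09 rect [array([460.8, 289.6]), array([236.8,  95.5]), np.float64(69.4)] V [33. 29. 84.]
  z 0.09 0.13 574 mean [0.4493 0.2164 0.1092] zmax 0.13 rect [array([447.8, 218.3]), array([58.6, 96.8]), np.float64(43.8)] V [ 41.  41. 105.]
  z 0.13 0.155 276 mean [0.4682 0.2303 0.1372] zmax 0.146 rect [array([470.8, 235.4]), array([39.7, 92.2]), np.float64(17.0)] V [ 42.   35.5 113.5]
```

Run:
```python
from h import *
def rect(q): 
    r=cv2.minAreaRect((q[:,:2]*1000).astype(np.float32)); return [np.round(t,1).tolist() for t in r]
for n in("top","side"):
    f=np.load(n+"0.npz");P=pts(f);g=f["color"].max(-1);d=f["z_map"]
    sel=lambda x0,x1,y0,y1,z0,z1:(P[...,0]>x0)&(P[...,0]<x1)&(P[...,1]>y0)&(P[...,1]<y1)&(P[...,2]>z0)&(P[...,2]<z1)&(d>0)
    for k,b in dict(table=(.3,.4,-.2,-.1,-.03,.03),knobtop=(.42,.475,-.11,-.03,.142,.16),knob=(.42,.475,-.11,-.03,.095,.16),bar=(.47,.55,-.11,-.03,.06,.085),griptop=(.58,.64,.19,.25,.19,.21),grip=(.58,.64,.19,.25,.162,.21),arch=(.57,.66,.17,.26,.12,.152),shank=(.57,.66,.17,.26,.05,.074),tray=(.54,.68,.14,.29,.02,.045),
      cheeks=(.5,.62,-.12,0,.19,.205),mast=(.6,.66,-.12,.02,.185,.198),all=(.5,.66,-.12,.02,.185,.203),pin=(.505,.54,-.075,-.035,.175,.195)).items():
        m=sel(*b)
        if m.sum()>5: q=P[m];print(n,k,m.sum(),"mean",(q.mean(0)*1000).round(1),"med z",np.median(q[:,2]).round(4),rect(q))
```

```text
top table 955 mean [ 350.1 -150.6   -0.5] med z -0.0005 [[350.6, -150.0], [96.3, 100.1], 0.2]
top knobtop 36 mean [451.8 -86.5 148.8] med z 0.1487 [[452.0, -86.1], [14.8, 17.5], 1.1]
top knob 46 mean [450.6 -85.6 142.1] med z 0.1477 [[450.9, -86.0], [16.9, 17.8], 1.6]
top bar 121 mean [504.2 -70.7  77.1] med z 0.0773 [[510.1, -69.2], [84.0, 16.4], 17.0]
top griptop 51 mean [611.8 220.1 195.8] med z 0.1958 [[612.2, 220.7], [20.4, 20.5], 67.9]
top grip 69 mean [610.6 218.6 190.7] med z 0.1946 [[612.1, 220.7], [20.5, 20.4], 66.9]
top arch 84 mean [608.4 218.9 142.5] med z 0.1461 [[611.8, 220.5], [17.4, 51.9], 68.0]
top shank 8 mean [589.7 223.2  61.7] med z 0.0619 [[589.1, 224.4], [5.7, 14.2], 24.8]
top tray 147 mean [606.  217.1  29.4] med z 0.0296 [[612.1, 220.3], [81.3, 80.5], 68.0]
top cheeks 228 mean [562.1 -49.1 194.2] med z 0.1939 [[569.0, -49.2], [111.9, 65.0], 8.7]
top mast 202 mean [624.9 -40.3 191.4] med z 0.1916 [[619.8, -40.7], [40.5, 63.7], 9.5]
top all 436 mean [582.7 -46.6 192.3] med z 0.1922 [[576.6, -47.7], [128.1, 65.8], 9.5]
top pin 58 mean [524.7 -56.4 189.7] med z 
[... 502 characters left out ...]
grip 108 mean [611.3 212.8 182.3] med z 0.184 [[613.7, 215.1], [19.7, 20.5], 74.4]
side arch 188 mean [611.8 213.1 138.5] med z 0.1398 [[613.4, 216.1], [20.9, 51.6], 70.0]
side shank 31 mean [593.  219.3  60.1] med z 0.0581 [[593.7, 219.3], [7.0, 12.3], 68.5]
side tray 267 mean [612.2 214.   26.9] med z 0.0264 [[614.0, 217.5], [87.4, 80.0], 68.5]
side cheeks 272 mean [563.6 -53.3 193.1] med z 0.1932 [[568.5, -53.5], [110.1, 67.2], 7.0]
side mast 261 mean [624.6 -45.5 190.3] med z 0.19 [[620.0, -44.3], [46.5, 63.5], 7.6]
side all 652 mean [579.4 -51.9 190.6] med z 0.1905 [[578.9, -50.7], [130.2, 67.8], 8.6]
side pin 115 mean [522.8 -51.5 186.7] med z 0.1876 [[522.2, -55.0], [21.4, 40.6], 3.2]
```

```bash
cat >> h.py <<'E'
from scipy.spatial.transform import Rotation as Ro
def pose():
    s=env.get_state(); R=Ro.from_quat(s["tcp_rot"]).as_matrix()
    return s["ee_pos"]*1000,R,np.degrees(np.arctan2(R[1,1],R[0,1]))
def rows(targets,p=None):
    """targets: (x,y,z mm, yaw of tool y deg) -> tool-frame rows from present pose"""
    p,R,yaw=pose(); print("at",p.round(1),"yaw",yaw.round(2),"t",env.get_state()["clock"])
    for t in targets:
        d=R.T@(np.array(t[:3])-p); w=(t[3]-yaw+180)%360-180
        print((d.round(1)).tolist(),round(-np.radians(w),3))
E
python3 - <<'E'
from h import *
rows([(375,390,240,68.6-53),(450,250,240,68.6-53),(452,100,240,-38),(452.5,-87.5,240,-73.5)])
E
```

```text
at [245.7 628.2 230.5] yaw 68.64 t 0.1
[-207.2, -174.8, -9.2] 0.926
[-328.0, -277.9, -9.0] 0.926
[-384.5, -416.9, -8.8] 1.861
[-453.2, -591.3, -8.5] 2.481
```

Request:
send_rows --pt "-41 -35 -9 0.18" --pt "-83 -70 -9 0.36" --pt "-124 -105 -9 0.55" --pt "-166 -140 -9 0.74" --pt "-207 -175 -9 0.93" --grip 0.0

```text
clock: 0.72
ee_pos: [0.3754, 0.3885, 0.2402]
tcp_rot: [0.606, 0.796, -0.0, -0.0]
force: [0.7, -0.5, 1.0]
width: 0.505
grasp_force: 0.0
```

Run:
```python
from h import *
rows([(445,250,240,-10),(452,130,240,-38)])
print(env.get_state()["width"])
```

```text
at [375.4 388.5 240.2] yaw 15.43 t 0.725
[-152.0, 30.2, 0.2] 0.444
[-269.5, 5.0, 0.2] 0.932
0.5047235478199221
```

Request:
send_rows --pt "-51 10 0 0.18" --pt "-101 20 0 0.36" --pt "-152 30 0 0.54" --pt "-210 18 0 0.73" --pt "-269 5 0 0.93"

```text
clock: 1.35
ee_pos: [0.4528, 0.1309, 0.2401]
tcp_rot: [0.895, 0.446, -0.0, 0.0]
force: [1.0, 0.8, 0.8]
width: 0.504
grasp_force: 0.0
```

Run:
```python
from h import *
rows([(452.5,-87.5,240,-73.5)])
```

```text
at [452.8 130.9 240.1] yaw -36.98 t 1.35
[-174.7, 131.2, 0.2] 0.637
```

Request:
send_rows --pt "-44 33 0 0.16" --pt "-88 66 0 0.32" --pt "-131 98 0 0.48" --pt "-175 131 0 0.64" --pt "-175 131 0 0.64"

```text
clock: 1.98
ee_pos: [0.4528, -0.0901, 0.2406]
tcp_rot: [0.99, 0.141, 0.0, 0.001]
force: [-0.5, 0.3, 0.0]
width: 0.5
grasp_force: 0.0
```

Run:
```python
from h import *
rows([(452.5,-87.5,128,-73.5)])
f=grab("wrist");c=f["color"];cv2.imwrite("pics/w1.png",c)
```

```text
at [452.8 -90.1 240.6] yaw -73.83 t 1.975
[0.4, -2.8, 112.6] -0.006
```

View pics/w1.png

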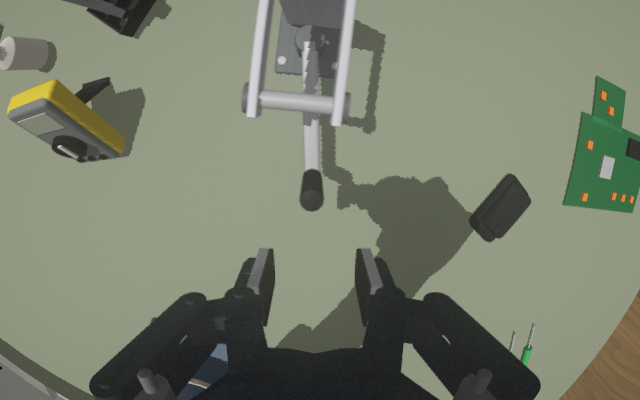

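The wrist view puts the knob's top at (312,190), laterally centred between the finger tips at (262,252) and (368,252). I'll lower the open fingers around it.

Request:
send_rows --pt "0 -1 30" --pt "0 -1 60" --pt "0 -2 85" --pt "0 -2 105" --pt "0 -2 112"

```text
invalid input at $.steps[0]: expected 4 numbers
```

Request:
send_rows --pt "0 -1 30 0" --pt "0 -1 60 0" --pt "0 -2 85 0" --pt "0 -2 105 0" --pt "0 -2 112 0"

```text
clock: 2.65
ee_pos: [0.4524, -0.0826, 0.1272]
tcp_rot: [0.989, 0.146, -0.001, -0.0]
force: [0.5, -0.4, 0.6]
width: 0.499
grasp_force: 0.0
```

```bash
cat > arc.py <<'E'
from h import *
import sys
piv=np.array([587.6,-47.7])
def t(h,lead=12,r=140):  # h handle angle deg (0..90), lead mm ahead tangentially
    b=np.radians(189+h); e=np.array([np.cos(b),np.sin(b)]); tg=np.array([-e[1],e[0]])
    q=piv+r*e+lead*tg; return (q[0],q[1],128,9+h-90)
rows([t(float(a)) for a in sys.argv[1:]])
print(env.get_state()["force"])
E
python3 arc.py 10 18 26 34 42
```

```text
at [452.4 -82.6 127.2] yaw -73.18 t 2.65
[0.0, 23.0, -0.8] -0.038
[3.8, 42.2, -0.8] -0.178
[10.2, 60.8, -0.9] -0.317
[19.1, 78.2, -0.9] -0.457
[30.4, 94.3, -0.9] -0.597
[ 0.49054741 -0.43465626  0.63916008]
```

Request:
send_rows --pt "0 20 -1 -0.04" --pt "4 40 -1 -0.18" --pt "10 58 -1 -0.32" --pt "19 76 -1 -0.46" --pt "30 92 -1 -0.6"

```text
clock: 3.28
ee_pos: [0.5084, -0.163, 0.1297]
tcp_rot: [0.901, 0.434, -0.0, -0.0]
force: [-0.2, 0.8, -0.2]
width: 0.501
grasp_force: 0.7
```

```bash
python3 arc.py 50 58 66 74 80
```

```text
at [ 508.4 -163.   129.7] yaw -38.6 t 3.275
[2.4, 20.4, 1.6] -0.133
[7.9, 39.2, 1.6] -0.272
[16.1, 57.0, 1.6] -0.412
[26.6, 73.5, 1.6] -0.552
[35.9, 84.9, 1.6] -0.656
[-0.2421068   0.77059964 -0.15846077]
```

Request:
send_rows --pt "2 20 1 -0.13" --pt "8 39 1 -0.27" --pt "16 57 1 -0.41" --pt "27 73 1 -0.55" --pt "36 85 1 -0.66"

```text
clock: 3.9
ee_pos: [0.5975, -0.1882, 0.1286]
tcp_rot: [0.712, 0.702, -0.0, -0.0]
force: [-1.2, 1.2, 0.6]
width: 0.505
grasp_force: 0.6
```

```bash
python3 arc.py 84 88 90 92 93
```

```text
at [ 597.5 -188.2  128.6] yaw -0.83 t 3.9
[1.5, 9.4, 0.6] -0.067
[3.3, 19.1, 0.6] -0.137
[4.5, 23.8, 0.6] -0.171
[5.8, 28.5, 0.6] -0.206
[6.5, 30.9, 0.6] -0.224
[-1.1807308   1.20681795  0.58290036]
```

Request:
send_rows --pt "1 7 0 -0.05" --pt "2 13 0 -0.1" --pt "3 18 0 -0.14" --pt "4 21 0 -0.17" --pt "4 22 0 -0.17"

```text
clock: 4.53
ee_pos: [0.619, -0.1851, 0.1283]
tcp_rot: [0.652, 0.758, 0.0, -0.0]
force: [-0.9, 0.5, 0.8]
width: 0.498
grasp_force: 0.5
```

Request:
send_rows --pt "0 1 0 0" --pt "0 2 0 0" --pt "0 3 0 0" --pt "0 4 0 0" --pt "0 4 0 0"

```text
clock: 5.15
ee_pos: [0.6231, -0.1848, 0.1283]
tcp_rot: [0.652, 0.758, -0.0, 0.0]
force: [-0.2, -0.9, 0.5]
width: 0.499
grasp_force: 0.3
```

Request:
send_rows --pt "0 1 0 0" --pt "0 2 0 0" --pt "0 3 0 0" --pt "0 4 0 0" --pt "0 4 0 0"

```text
clock: 5.78
ee_pos: [0.6238, -0.1848, 0.128]
tcp_rot: [0.652, 0.758, -0.002, -0.002]
force: [-11.1, -0.6, 7.0]
width: 0.502
grasp_force: 5.9
```

The force rose to 11 N and motion stopped, so this should be the end stop. I'll back off, rise, and check the handle angle.

Request:
send_rows --pt "0 -8 0 0" --pt "0 -15 0 0" --pt "0 -15 -40 0" --pt "0 -15 -85 0" --pt "0 -15 -130 0" --grip -0.2

```text
clock: 6.4
ee_pos: [0.612, -0.1863, 0.2598]
tcp_rot: [0.652, 0.758, 0.0, 0.0]
force: [0.1, 0.3, -0.4]
width: 0.599
grasp_force: 0.0
```

Run:
```python
from h import *
for n in ("top","side"):
    f=grab(n);P=pts(f);d=f["z_map"]
    cv2.imwrite(f"pics/{n}1.png",f["color"])
    for k,b in dict(knobtop=(.57,.65,-.23,-.14,.142,.16),bar=(.57,.65,-.165,-.09,.066,.085)).items():
        m=np.all((P>np.array(b[::2]))&(P<np.array(b[1::2])),-1)&(d>0)
        if m.sum()>5: q=P[m]*1000;print(n,k,m.sum(),q.mean(0).round(1),cv2.minAreaRect(q[:,:2].astype(np.float32)))
print(env.get_state()["force"]); rows([(612.5,219,240,-21.5)])
```

```text
top bar 128 [ 599.1 -127.3   76.3] ((600.0416870117188, -128.01220703125), (17.028305053710938, 75.50899505615234), 9.106350898742676)
side knobtop 63 [ 610.4 -188.   146.6] ((611.3348388671875, -187.3829345703125), (17.124059677124023, 19.3615779876709), 67.84308624267578)
side bar 217 [ 599.7 -128.8   74.2] ((601.6629638671875, -127.76567840576172), (18.279857635498047, 75.82250213623047), 9.056939125061035)
[-0.29016421 -0.89117451  0.57047236]
at [ 614.3 -187.3  263.9] yaw 8.62 t 6.5
[402.1, 58.9, 23.0] 0.526
```

The handle bar sits at 9.1°, square to the stand's yaw, so it is locked. Next is the caddy.

Request:
send_rows --pt "50 7 0 0.07" --pt "105 15 0 0.15" --pt "160 23 0 0.22" --pt "215 31 0 0.3" --pt "270 39 0 0.37" --grip -0.3

```text
clock: 7.12
ee_pos: [0.6098, 0.0884, 0.258]
tcp_rot: [0.781, 0.625, 0.0, 0.0]
force: [0.2, 0.0, -0.5]
width: 0.647
grasp_force: 0.0
```

Run:
```python
from h import *
rows([(612.8,218.5,260,-21.5)])
```

```text
at [609.8  88.4 258. ] yaw -12.71 t 7.125
[127.6, -25.7, -2.0] 0.153
```

Request:
send_rows --pt "43 -9 -2 0.05" --pt "86 -17 -2 0.1" --pt "128 -26 -2 0.15" --pt "128 -26 -2 0.15" --pt "128 -26 -2 0.15"

```text
clock: 7.75
ee_pos: [0.6125, 0.2166, 0.2599]
tcp_rot: [0.825, 0.565, -0.0, 0.0]
force: [0.2, -0.5, -0.6]
width: 0.646
grasp_force: 0.0
```

Run:
```python
from h import *
rows([(612.8,218.5,160,-21.5)])
f=grab("wrist");cv2.imwrite("pics/w2.png",f["color"])
P=np.array([[612.8,218.5,197],[524.5,-57,185]])/1000
T=np.array(f["T"]);K=f["K"];c=(P-T[:3,3])@T[:3,:3];c=c*[1,-1,-1]
th=np.arctan2(np.hypot(c[:,0],c[:,1]),c[:,2]);ph=np.arctan2(c[:,1],c[:,0])
print(K[0,2]+K[0,0]*th*np.cos(ph),K[1,2]+K[1,1]*th*np.sin(ph))
```

```text
at [612.5 216.6 259.9] yaw -21.15 t 7.75
[2.0, -0.4, 99.9] 0.006
[314.14382854 327.66878112] [214.43422378 418.95875432]
```

View pics/w2.png

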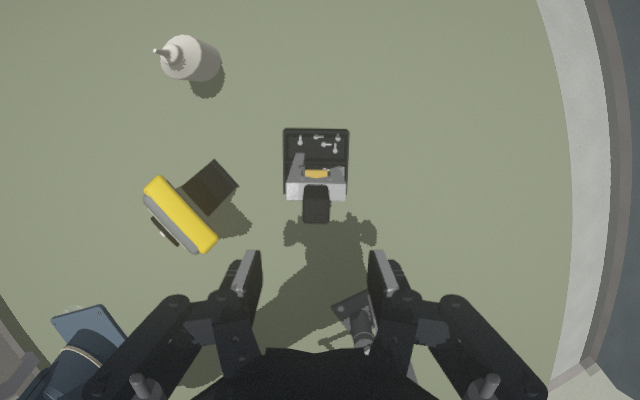

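The wrist view shows the block's top at about (316,213), against a predicted (314,214). It is aligned with the fingers and square to them, so I'll descend.

Request:
send_rows --pt "1 -1 30 0" --pt "2 -1 55 0" --pt "2 -1 80 0" --pt "2 -1 95 0" --pt "2 -1 100 0"

```text
clock: 8.43
ee_pos: [0.6124, 0.2183, 0.1598]
tcp_rot: [0.825, 0.565, -0.0, 0.0]
force: [-0.5, 0.7, 0.6]
width: 0.653
grasp_force: 0.0
```

Request:
send_rows --pt "0 0 0 0" --pt "0 0 0 0" --pt "0 0 0 0" --pt "0 0 0 0" --pt "0 0 0 0" --grip 1.0 --squeeze 60

```text
clock: 9.05
ee_pos: [0.6133, 0.2194, 0.1613]
tcp_rot: [0.825, 0.565, 0.001, 0.0]
force: [1.3, -0.5, 6.2]
width: 0.226
grasp_force: 60.0
```

Request:
send_rows --pt "0 0 -15 0" --pt "0 0 -45 0" --pt "0 0 -80 0" --pt "0 0 -115 0" --pt "0 0 -130 0"

```text
clock: 9.68
ee_pos: [0.6125, 0.2193, 0.2924]
tcp_rot: [0.825, 0.565, 0.001, 0.0]
force: [0.1, 0.5, -4.4]
width: 0.224
grasp_force: 59.1
```

Run:
```python
from h import *
a=np.radians(9.1);e=np.array([np.cos(a),np.sin(a)]);pin=np.array([525.3,-57.5])
rows([(*(pin-d*e),290,9.1) for d in (130,100,0)])
s=env.get_state();print(s["force"],s["wrist_torque"],s["width"])
```

```text
at [612.5 219.3 292.4] yaw -21.17 t 9.675
[-355.2, -93.7, 1.8] -0.528
[-340.1, -67.8, 1.9] -0.528
[-289.6, 18.6, 2.0] -0.528
[ 0.10776084  0.50625617 -4.38323359] [ 0.04389164 -0.03707155  0.01464033] 0.22351596485097877
```

Request:
send_rows --pt "-15 -3 2 -0.03" --pt "-45 -9 2 -0.08" --pt "-85 -17 2 -0.14" --pt "-125 -25 2 -0.2" --pt "-165 -33 2 -0.26"

```text
clock: 10.3
ee_pos: [0.5204, 0.0763, 0.2875]
tcp_rot: [0.744, 0.668, -0.001, -0.0]
force: [0.2, -1.4, -3.4]
width: 0.224
grasp_force: 59.1
```

Request:
send_rows --pt "-40 -20 0 -0.06" --pt "-80 -40 0 -0.12" --pt "-115 -57 0 -0.18" --pt "-140 -69 0 -0.23" --pt "-150 -74 0 -0.26"

```text
clock: 10.92
ee_pos: [0.4302, -0.0652, 0.2879]
tcp_rot: [0.652, 0.758, -0.001, -0.001]
force: [0.4, -0.1, -3.4]
width: 0.225
grasp_force: 59.2
```

Run:
```python
from h import *
a=np.radians(9.1);e=np.array([np.cos(a),np.sin(a)]);pin=np.array([525.3,-57.5])
rows([(*(pin-d*e),290,9.1) for d in (100,0)])
s=env.get_state();print(s["force"],s["wrist_torque"],s["width"])
```

```text
at [430.2 -65.2 287.9] yaw 8.57 t 10.925
[-7.5, -4.8, -2.1] -0.009
[-6.6, 95.2, -2.3] -0.009
[ 0.38040617 -0.1054191  -3.42379888] [ 0.08133628 -0.0148661  -0.0041929 ] 0.22497238386240553
```

Request:
send_rows --pt "-2 -1 -2 0" --pt "-4 -3 -2 -0.01" --pt "-7 -5 -2 -0.01" --pt "-7 -5 -2 -0.01" --pt "-7 -5 -2 -0.01"

```text
clock: 11.55
ee_pos: [0.4283, -0.0711, 0.2902]
tcp_rot: [0.648, 0.762, -0.0, -0.0]
force: [-0.2, 0.3, -3.4]
width: 0.225
grasp_force: 59.1
```

```bash
cat > chk.py <<'E'
from h import *
import sys
rows([])
f=grab("side");cv2.imwrite(f"pics/{sys.argv[1]}.png",cv2.resize(f["color"][130:290,220:420],None,fx=4,fy=4,interpolation=cv2.INTER_CUBIC)[:600])
E
python3 chk.py s2
python3 - <<'E'
from h import *
p,R,y=pose();c=p[:2]/1000
a=np.radians(y);e=np.array([np.cos(a),np.sin(a)]);n=np.array([-e[1],e[0]])
for nm in("side","top"):
    f=grab(nm);P=pts(f);d=f["z_map"]
    L=np.stack([(P[...,:2]-c)@e,(P[...,:2]-c)@n,P[...,2]],-1)*1000
    for k,b in dict(arch=(-40,40,-25,25,255,280),mid=(-40,40,-25,25,215,250),shank=(-40,5,-25,25,172,200),tray=(-60,60,-60,60,130,166),pin=(70,125,-19,19,182,194),cheek=(86,185,-45,45,191,202)).items():
        m=np.all((L>np.array(b[::2]))&(L<np.array(b[1::2])),-1)&(d>0)
        if m.sum()>5: q=L[m];r=cv2.minAreaRect(q[:,:2].astype(np.float32));print(nm,k,m.sum(),q.mean(0).round(1),"min",q.min(0).round(1),"max",q.max(0).round(1),[np.round(t,1).tolist() for t in r])
E
```

```text
at [428.3 -71.1 290.2] yaw 9.21 t 11.55
side arch 303 [ -4.3  -5.  269.5] min [-26.7 -10.1 255.1] max [ 25.8   8.1 279.6] [[-0.5, -2.5], [17.3, 53.4], 84.7]
side mid 272 [ -3.7  -4.1 230.4] min [-26.6 -10.7 215.7] max [ 26.5   7.4 250. ] [[-0.2, -2.7], [17.6, 53.6], 87.0]
side shank 77 [-22.7  -3.8 186.5] min [-26.8  -9.7 172.8] max [-14.9   8.9 199.4] [[-24.1, -2.0], [10.9, 18.9], 30.7]
side tray 1355 [ -0.6  -4.4 145.1] min [-40.9 -42.5 130. ] max [ 41.   41.8 165.8] [[-0.1, -0.6], [84.2, 81.6], 89.5]
side pin 86 [ 97.9   0.9 187.1] min [ 90.3 -18.9 182.3] max [122.6  18.9 192. ] [[106.5, 0.0], [32.3, 37.8], 0.0]
side cheek 216 [131.3  -5.4 193.5] min [ 87.3 -36.5 191. ] max [184.6  29.  197. ] [[135.4, -3.0], [97.2, 65.4], 1.2]
top tray 35 [ 21.2  39.2 152.2] min [ -9.   32.2 131.4] max [ 38.6  42.3 164.9] [[14.8, 39.2], [9.5, 48.1], 83.5]
top pin 7 [ 97.4  16.9 188.6] min [ 92.   14.4 184.8] max [102.6  18.8 191.1] [[97.1, 16.7], [2.9, 10.9], 81.0]
top cheek 115 [140.3   7.8 195.6] min [ 88.2 -29.5 191.1] max [183.3  31.7 200.6] [[135.9, 0.5], [59.4, 97.3], 87.3]
```

View pics/s2.png

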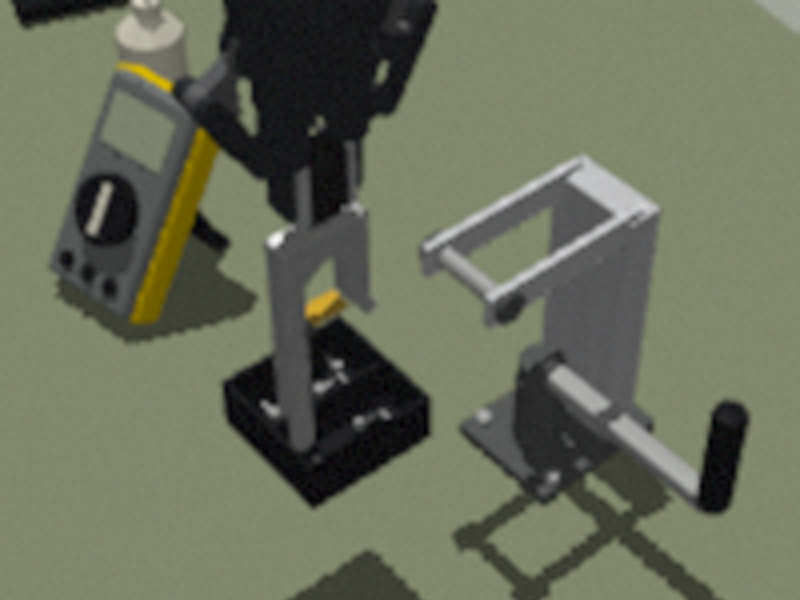

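The side view shows the caddy upright with its hook open towards the pin. The tray is at (325,410), the latch at (325,305) and the pin at (465,270), and the locked handle points clear at (720,460). I'll advance 98 mm.

Request:
send_rows --pt "0 15 0 0" --pt "0 40 0 0" --pt "0 65 0 0" --pt "0 88 0 0" --pt "0 98 0 0"

```text
clock: 12.32
ee_pos: [0.5267, -0.055, 0.2898]
tcp_rot: [0.648, 0.762, -0.0, 0.0]
force: [-0.9, 0.8, -5.4]
width: 0.226
grasp_force: 59.2
```

```bash
python3 chk.py s3
python3 - <<'E'
from h import *
p,R,y=pose();c=p[:2]/1000
a=np.radians(y);e=np.array([np.cos(a),np.sin(a)]);n=np.array([-e[1],e[0]])
for nm in("side",):
    f=grab(nm);P=pts(f);d=f["z_map"]
    L=np.stack([(P[...,:2]-c)@e,(P[...,:2]-c)@n,P[...,2]],-1)*1000
    for k,b in dict(arch=(-40,40,-25,25,255,280),mid=(-40,40,-25,25,215,250),cheek=(-18,85,-45,45,191,202)).items():
        m=np.all((L>np.array(b[::2]))&(L<np.array(b[1::2])),-1)&(d>0)
        if m.sum()>5: q=L[m];r=cv2.minAreaRect(q[:,:2].astype(np.float32));print(nm,k,m.sum(),"min",q.min(0).round(1),"max",q.max(0).round(1),[np.round(t,1).tolist() for t in r])
print(env.get_state()["force"])
E
```

```text
at [526.7 -55.  289.8] yaw 9.25 t 12.325
side arch 261 min [-27.7 -10.4 255.2] max [ 25.4   8.4 279.1] [[-1.3, -2.1], [17.7, 53.7], 86.2]
side mid 255 min [-27.5 -10.4 215.1] max [ 25.9   8.9 249. ] [[-0.6, -2.0], [18.5, 53.7], 86.2]
side cheek 149 min [-17.6 -37.  191. ] max [ 84.7  25.  198.8] [[33.4, -6.1], [102.0, 58.2], 2.9]
[-0.82435899 -0.95315159 -3.49914797]
```

View pics/s3.png

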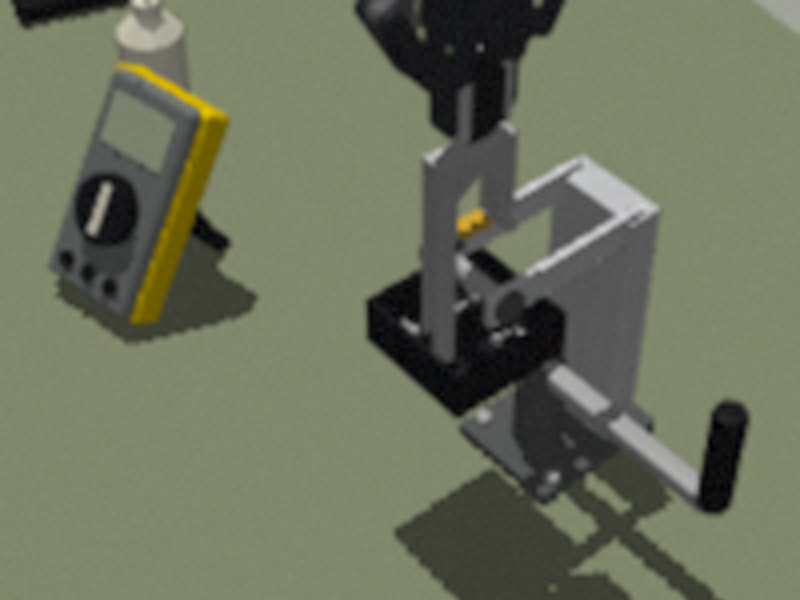

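The pin sits below the throat and the hook tip is past it. I'll shift 3 mm sideways while starting to lower.

Request:
send_rows --pt "-2 0 4 0" --pt "-3 0 10 0" --pt "-3 0 17 0" --pt "-3 0 23 0" --pt "-3 0 27 0" --squeeze 90

```text
clock: 13.05
ee_pos: [0.5252, -0.0586, 0.2628]
tcp_rot: [0.648, 0.762, -0.0, -0.0]
force: [-0.3, -1.0, -4.9]
width: 0.224
grasp_force: 89.6
```

Request:
send_rows --pt "0 0 4 0" --pt "0 0 8 0" --pt "0 0 12 0" --pt "0 0 16 0" --pt "0 0 20 0"

```text
clock: 13.68
ee_pos: [0.5253, -0.059, 0.2436]
tcp_rot: [0.648, 0.761, -0.0, 0.0]
force: [-3.0, -1.1, 4.5]
width: 0.223
grasp_force: 91.0
```

Request:
send_rows --pt "0 0 4 0" --pt "0 0 8 0" --pt "0 0 12 0" --pt "0 0 15 0" --pt "0 0 17 0"

```text
clock: 14.3
ee_pos: [0.526, -0.0583, 0.2257]
tcp_rot: [0.648, 0.762, 0.0, 0.0]
force: [0.1, 0.2, -4.8]
width: 0.225
grasp_force: 90.1
```

Request:
send_rows --pt "0 0 1 0" --pt "0 0 2 0" --pt "0 0 3 0" --pt "0 0 4 0" --pt "0 0 4 0"

```text
clock: 14.92
ee_pos: [0.5256, -0.0586, 0.2224]
tcp_rot: [0.648, 0.762, 0.0, 0.0]
force: [-0.0, -0.4, -4.0]
width: 0.221
grasp_force: 90.4
```

Request:
send_rows --pt "0 0 1 0" --pt "0 0 1 0" --pt "0 0 2 0" --pt "0 0 3 0" --pt "0 0 3 0"

```text
clock: 15.55
ee_pos: [0.5272, -0.0586, 0.2209]
tcp_rot: [0.648, 0.762, 0.002, 0.002]
force: [1.2, 0.7, 10.6]
width: 0.225
grasp_force: 92.5
```

Request:
send_rows --pt "0 0 1 0" --pt "0 0 1 0" --pt "0 0 0 0" --pt "0 0 -1 0" --pt "0 0 -2 0"

```text
clock: 16.18
ee_pos: [0.5266, -0.0585, 0.2215]
tcp_rot: [0.648, 0.762, 0.001, 0.001]
force: [4.4, 0.1, -3.4]
width: 0.219
grasp_force: 90.2
```

Run:
```python
from h import *
rows([]);print(env.get_state()["force"])
f=grab("side");c=f["color"];cv2.imwrite("pics/s4.png",cv2.resize(c[145:245,295:395],None,fx=6,fy=6,interpolation=cv2.INTER_CUBIC))
```

```text
at [526.6 -58.5 221.5] yaw 9.21 t 16.175
[ 4.36579686  0.11449124 -3.4399478 ]
```

View pics/s4.png

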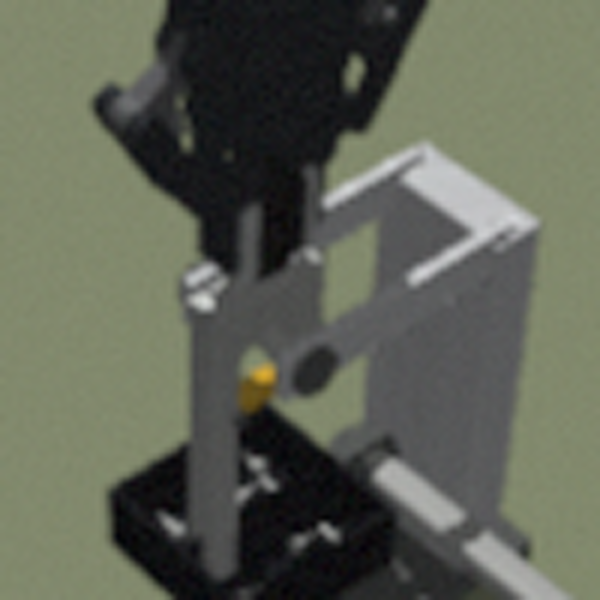

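```bash
cat > lat.py <<'E'
from h import *
p,R,y=pose();c=p/1000
a=np.radians(9.2);e=np.array([np.cos(a),np.sin(a)]);n=np.array([-e[1],e[0]])
for nm in("side","top"):
    f=grab(nm);P=pts(f);d=f["z_map"];h=cv2.cvtColor(f["color"],cv2.COLOR_BGR2HSV)
    L=np.stack([(P[...,:2]-c[:2])@e,(P[...,:2]-c[:2])@n,P[...,2]-c[2]],-1)*1000
    m=(h[...,0]>12)&(h[...,0]<32)&(h[...,1]>120)&(np.abs(L[...,:2]).max(-1)<40)&(d>0)
    if m.any(): print(nm,m.sum(),"min",L[m].min(0).round(1),"max",L[m].max(0).round(1)); print(L[m].round(0)[::2].tolist())
print("expect level latch dz",15.7-52-33, env.get_state()["force"])
E
python3 lat.py
```

```text
side 34 min [ -39.8   -9.5 -148.3] max [13.  12.8 35.1]
[[-4.0, -10.0, 35.0], [13.0, 5.0, -70.0], [9.0, 4.0, -70.0], [1.0, 5.0, -69.0], [6.0, 4.0, -71.0], [7.0, -2.0, -67.0], [-1.0, 2.0, -69.0], [2.0, -0.0, -69.0], [4.0, -5.0, -66.0], [-3.0, 0.0, -69.0], [2.0, -1.0, -71.0], [-8.0, -1.0, -68.0], [-3.0, -3.0, -70.0], [-10.0, -4.0, -68.0], [-5.0, -5.0, -70.0], [-11.0, -6.0, -69.0], [-5.0, -5.0, -73.0]]
expect level latch dz -69.3 [4.28632864 0.38641214 0.2713467 ]
```

The latch pixels lie level across the throat, from x -11 to +13 mm and about 69 mm below the TCP, where 69.3 mm is expected. The latch is shut, so I'll release and withdraw.

Request:
send_rows --pt "0 1 0 0" --pt "0 1 0 0" --pt "0 1 0 0" --pt "0 1 0 0" --pt "0 1 0 0" --squeeze 20

```text
clock: 16.95
ee_pos: [0.5266, -0.0585, 0.2215]
tcp_rot: [0.648, 0.762, 0.0, 0.0]
force: [2.5, 0.9, 5.1]
width: 0.222
grasp_force: 91.5
```

Request:
send_rows --pt "0 0 0 0" --pt "0 0 0 0" --pt "0 0 0 0" --pt "0 0 0 0" --pt "0 0 0 0" --grip -0.3

```text
clock: 17.58
ee_pos: [0.5263, -0.0585, 0.2212]
tcp_rot: [0.648, 0.762, -0.0, -0.0]
force: [-0.6, -0.5, 0.2]
width: 0.65
grasp_force: 0.0
```

Request:
send_rows --pt "0 0 -15 0" --pt "0 0 -35 0" --pt "0 0 -60 0" --pt "0 0 -85 0" --pt "0 0 -100 0"

```text
clock: 18.2
ee_pos: [0.5268, -0.0586, 0.3234]
tcp_rot: [0.648, 0.761, 0.001, 0.001]
force: [0.2, 0.2, 0.2]
width: 0.653
grasp_force: 0.0
```

Request:
send_rows --pt "0 0 0 0" --pt "0 0 0 0" --pt "0 0 0 0" --pt "0 0 0 0" --pt "0 0 0 0"

```text
clock: 18.82
ee_pos: [0.5263, -0.0584, 0.321]
tcp_rot: [0.648, 0.762, -0.0, -0.0]
force: [-0.1, 0.1, -0.3]
width: 0.65
grasp_force: 0.0
```

Run:
```python
from h import *
rows([]);print(env.get_state()["force"])
f=grab("side");c=f["color"];cv2.imwrite("pics/s5.png",c[90:290,200:440].repeat(3,0).repeat(3,1))
```

```text
at [526.3 -58.4 321. ] yaw 9.2 t 18.825
[-0.10661455  0.08290699 -0.3004074 ]
```

View pics/s5.png

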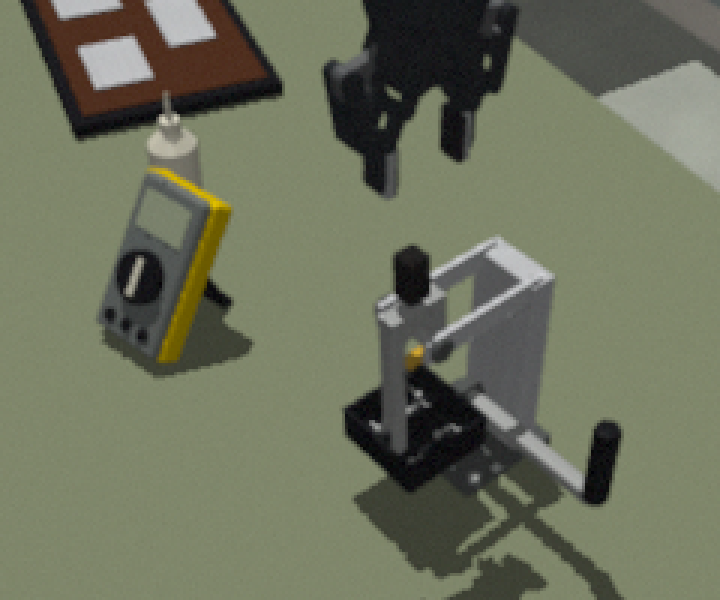

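The caddy hangs upright on the pin with its grip at (410,275), tray at (415,430), the latch below the pin at (413,357) and the screws still inside. The handle is locked with its knob at (602,460), the meter and bottle are undisturbed, and the gripper is clear.

```bash
python3 -c "
from h import *
print(workorder.sign_off())"
```

```text
the job is handed in; nothing more can be done
None
```

The job is handed in: the stand is locked at its end stop and the caddy hangs upright on the pin with the latch shut and the screws inside; the meter and bottle look unmoved, and the mouse, which I didn't re-check at the end, was never approached.

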